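# Hang the spanner and the bottom bracket tool on the sloping peg rack

## Task

Put the two dark steel tools away on the sloping peg rack: first take the open-ended spanner that lies across the ring head of the bottom bracket tool and hang it by its round eye on the thinnest peg, then hang the bottom bracket tool by the eye at the end of its handle on the middle-sized peg; the fattest peg stays empty. Push each eye right down its peg so that the tool lies flat on the board with its handle straight down the slope, let go, and leave the lube bottle, the dish of bolts, the blue hex key set and the brush where they are.

Things in the scene. Friction and masses are not known exactly. Their poses are not given: they have to be found in the camera images.
- rack: Fixed plywood board 250 x 250 mm sloping 30 degrees, face up and towards its -x (the robot), rising to +x. Frame upright, origin on the tray under the middle. Three pegs in a row, roots on the face at x = 60, z = 132 mm, y = -80, 0, +80 mm (which is where varies). Face runs 45 mm up the slope past the pegs and 205 mm down it, to x = -118, z = 29 mm.
- thin_peg_root (a point): Point on the axis of the thinnest steel peg (10 mm diameter) where it leaves the board's face. All pegs stand square to the board, leaning 30 degrees from vertical towards the rack's -x, and are 45 mm long with a 3 mm chamfer at the tip. Axes parallel to the rack's.
- thin_peg_tip (a point): Centre of the free end of the thinnest peg, 45 mm from its root along the peg.
- mid_peg_root (a point): The same root point for the middle-sized steel peg, 16 mm diameter. Axes parallel to the rack's.
- mid_peg_tip (a point): Centre of the free end of the middle-sized peg, 45 mm from its root.
- fat_peg_root (a point): The same root point for the fattest steel peg, 28 mm diameter, 45 mm long; neither eye fits it and it stays empty.
- bb_tool: Loose bottom bracket tool, flat dark steel 8 mm thick, 196 mm long, 0.18-0.36 kg, lying flat. Origin: underside of handle at the centre of mass; z up through the thickness, x along the handle to the hanging eye. Handle 24 mm wide, x = -35 to +70 mm; eye centre x = 85, outer diameter 36, hole 22; splined ring head centre x = -62, outer diameter 62, hole 42 mm.
- bb_eye (a point): Centre of the bottom bracket tool's hanging eye, mid thickness (x = 85, z = 4 mm in its frame). Axes as the tool's.
- spanner: Loose open-ended spanner, flat dark steel 6 mm thick, 190 mm long, 0.08-0.17 kg, lying level across the other tool's ring head, underside 8 mm above the tray. Origin: underside near the centre of mass; z up, x along the handle to the eye. Handle 18 mm wide, x = -45 to +72 mm; eye centre x = 85, outer diameter 29, hole 15; forked jaw 40 mm wide, x = -40 to -90 mm.
- spanner_eye (a point): Centre of the spanner's hanging eye, mid thickness (x = 85, z = 3 mm in its frame). Axes as the tool's.
- lube: Bystander: standing white lube applicator with a black press button, 44 mm diameter, 110 mm high. Origin under its middle.
- dish: Bystander: white ceramic dish of bolts, 80 mm across the rim, 28 mm high. Origin under its middle.
- hex_set: Bystander: folded blue aluminium hex key set, 90 x 34 x 21 mm, long side along its x. Origin under its middle.
- brush: Bystander: plastic sprocket brush lying flat, 170 mm long along its x, 18 mm wide, 29 mm high. Origin under its middle.
Things that resemble listed ones, but are neither listed nor needed, are in the scene too. What is shaped like the spanner but green or purple is not meant.

How it is judged:
By the outcome, as a careful person would: the job done as asked, in the order asked, and still so for the second after the job is handed in, with the robot touching nothing.
It also fails if it takes over 72 s, if anything falls off the work surface, if the arm or the gripper's body presses on something with over 40 N, if the wrist force passes 120 N, or if a joint passes its speed limit or range.

## Robot

A 6-joint arm with a two-finger parallel gripper is mounted at the origin on the work surface. World frame = base frame: x ahead of the robot, y to its left, z up, the work surface at z = 0. Lengths are in m, angles in rad, forces in N, time in s.
With the tool pointing down it reaches from about 0.325 to 0.85 m from the base axis. Payload 15.5 kg.
Tool frame: the origin (TCP) lies at the centre of the arm's flange, where the gripper is bolted on; the fingertips stand 191 mm ahead of it and the grasp point (between the pads) lies 172 mm ahead of it; z points along the fingers, y is the line along which they close (so a half turn about z gives the same grasp; the last joint's range is limited). The gripper opens to 91 mm and grips with 3 to 60 N. Pads are 32 mm wide; open, the fingers measure 118 mm over their backs; the gripper's body (76 mm by 178 mm) begins 60 mm behind the grasp point.
Start: joints at [1.127, 0.494, 1.345, -0, 1.302, -0.096], TCP at [0.213, 0.588, 0.405] pointing down, gripper open.
Joint ranges: [-2.91, 2.91], [-0.82, 2.16], [0.22, 2.67], [-1.22, 4.37], [0.12, 2.79], [-3.08, 3.08]. Speed limits (rad/s): [1.89, 1.89, 2.57, 3.01, 3.01, 3.01].

## Interface

Orientations are given as a rotation vector (axis times angle).
In Python, from plant import ctrl, imaging gives the robot as it stands. The module is installed in compiled form; this text tells all that it offers.
- The arm moves only by the tool arm_command, never from a script. Its arguments are lists of equal length, an entry for each row: "gripper": the opening, from 0 (shut) to 1 (fully open); "delta_pos": the shift along the tool's x, y, z in mm, a list of three; "rotation": the turn, a rotation vector about the tool's x, y, z in rad, a list of three. In form: {"gripper": [gripper, ...], "delta_pos": [[tx, ty, tz], ...], "rotation": [[rx, ry, rz], ...]}. A call has 1 to 20 rows; each row is the pose to reach, as a shift and turn from the pose commanded when the call began, along the tool's axes at that moment; what a row does not reach only later rows make up. A row lasts 1/8 s, in which the tool goes at most 62.5 mm and 10.7 degrees, less where a joint would pass 70% of its speed; a pose out of reach is approached as far as the arm can. A call with a gripper value outside its range is refused whole. The fingers move at their own pace and stop on an object; the grip force is fixed at half the most. Time passes only in rows, so rows that repeat a pose let the fingers close. It gives the time, the measured TCP pose, the force, the opening and the grip force at its end, in the units of the state.
- ctrl.observe(): the state, without advancing time (a new reading comes with each control period).
- imaging.grab_frame(name): name is "side" or "top"; returns the picture (384x512x3 uint8, red, green, blue); there is no depth.
- imaging.calibration(name): a dict with "camera_matrix" (3x3 intrinsics, pixels), "R" (3x3) and "t" (3): a world point X has camera coordinates R X + t. Camera axes: x right, y down, z forward; pixel columns grow to the right and rows downward; lengths in m; the calibration is good to about 2 mm. A picture is of the moment at which its call begins. calibration takes no time and is no camera call.
- ctrl.close_job(): hands the job in; it is judged then, once.
The state is a dict: "clock": time; "qpos": joint angles; "joint_velocities": joint speeds; "joint_efforts": joint torques, N m; "tcp_pos": TCP position; "tcp_rot": TCP orientation; "wrist_force": force on the tool from outside, world axes, zero at the start; "moment": the same for the moment, N m; "finger_gap": finger opening in m; "gripper_force": force on a finger pad.
Only numpy, scipy, OpenCV 4.12 (cv2) and the standard library are available. Lean on these libraries where they do the work, as an engineer would, in place of code of your own. Each camera call takes 0.05 s, during which the arm holds its last target. There are 200 camera calls.

## Working session

There is one attempt and no reset: what is moved stays moved. The work goes in short steps, Python scripts to look and compute and a tool call to move; the robot and the scene stay as the last step left them, time stands still between calls to the robot, and variables do not carry over. Pictures are saved under pics/ and viewed, at most 10 in all, crops included, and the job is handed in when it is done.

Besides the shell and the picture viewer there is one more tool, called after ">>>" by a JSON object that holds its "api" and its "payload", one argument or row to a line. arm_command: Moves the arm, as the interface text tells. Its arguments: {"type":"object","properties":{"gripper":{"type":"array","items":{"type":"number"}},"delta_pos":{"type":"array","items":{"type":"array","items":{"type":"number"}}},"rotation":{"type":"array","items":{"type":"array","items":{"type":"number"}}}},"required":["gripper","delta_pos","rotation"]}

```bash
mkdir -p pics
python3 - <<'E'
from plant import ctrl, imaging
import cv2,numpy as np
for n in("top","side"):
    im=imaging.grab_frame(n); np.save(n+"0.npy",im)
    cv2.imwrite(f"pics/{n}0.png",cv2.resize(im[:,:,::-1],(800,600),interpolation=cv2.INTER_CUBIC))
    c=imaging.calibration(n); print(n,{k:np.round(v,4).tolist() for k,v in c.items()}, np.round(-c["R"].T@c["t"],3))
print(ctrl.observe())
E
```

```text
top {'camera_matrix': [[422.5601, 0.0, 250.3953], [0.0, 422.5601, 181.1149], [0.0, 0.0, 1.0]], 'R': [[-0.0192, -0.9998, -0.0067], [-0.9834, 0.02, -0.1802], [0.1803, 0.0031, -0.9836]], 't': [-0.1041, 0.5515, 1.3306]} [ 0.3   -0.119  1.407]
side {'camera_matrix': [[377.1979, 0.0, 258.0275], [0.0, 377.1979, 196.2919], [0.0, 0.0, 1.0]], 'R': [[-0.9695, -0.2441, -0.0198], [-0.1432, 0.6305, -0.7629], [0.1987, -0.7368, -0.6463]], 't': [0.4974, 0.2305, 0.9468]} [0.327 0.674 0.798]
{'clock': 0.1, 'qpos': array([ 1.12747797e+00,  4.94106702e-01,  1.34603579e+00,  2.61779058e-05,
        1.30254267e+00, -9.54571039e-02]), 'joint_velocities': array([ 4.56190887e-05, -2.43150324e-04, -2.57469315e-03,  1.40461922e-03,
       -1.41299813e-03,  2.74543859e-04]), 'joint_efforts': array([ 3.61726570e-04, -8.80249357e+01, -3.82541513e+01,  7.04267831e-02,
        4.82240017e-02, -7.35547269e-05]), 'tcp_pos': array([0.21296652, 0.58745787, 0.40421802]), 'tcp_rot': array([-5.43624456e-01, -3.09388017e+00,  1.64350276e-03]), 'wrist_force': array([-0.11789157, -0.72545738,  0.08365335]), 'moment': array([-0.0243837 ,  0.03120277,  0.0091801 ]), 'gripper_force': 0.0, 'finger_gap': 0.09119428334273891}
```

View pics/top0.png

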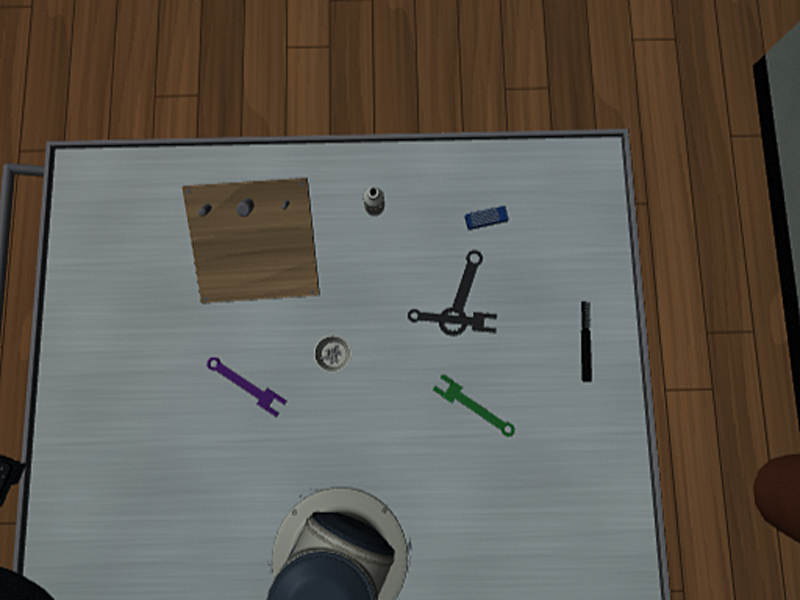

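View pics/side0.png

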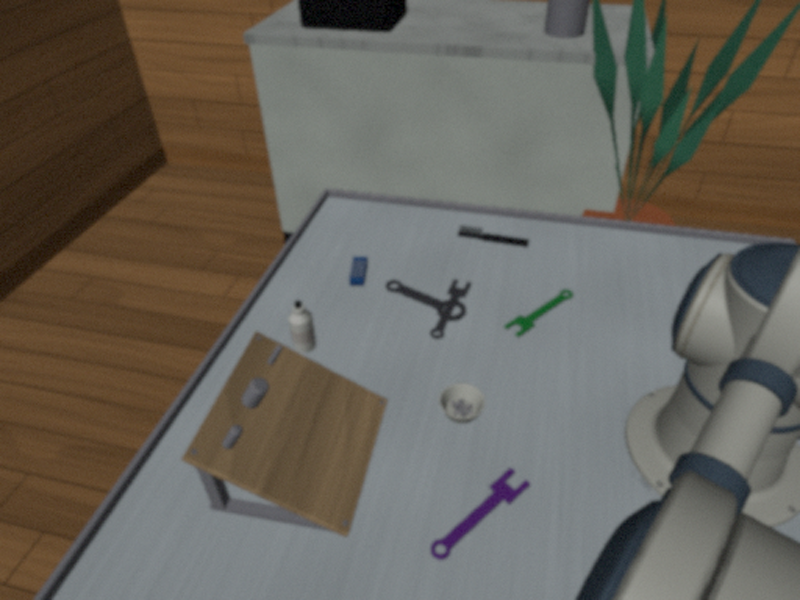

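Run:
```python
import cv2,numpy as np
def tile(n,x,y,w,h,s):
    im=np.load(n+"0.npy")[y:y+h,x:x+w,::-1]
    t=cv2.resize(im,(w*s,h*s),interpolation=cv2.INTER_CUBIC)
    for i in range(0,w,10): cv2.line(t,(i*s,0),(i*s,6),(0,0,255),1); cv2.putText(t,str(x+i),(i*s+2,16),0,.35,(0,0,255),1)
    for j in range(0,h,10): cv2.line(t,(0,j*s),(6,j*s),(0,0,255),1); cv2.putText(t,str(y+j),(8,j*s+4),0,.35,(0,0,255),1)
    return t
cv2.imwrite("pics/tools.png",np.hstack([tile("top",258,158,64,60,6),tile("side",244,174,64,60,6)]))
cv2.imwrite("pics/pegs.png",np.hstack([tile("top",114,110,94,90,4),tile("side",112,210,102,90,4)]))
```

```text
(no output)
```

View pics/tools.png

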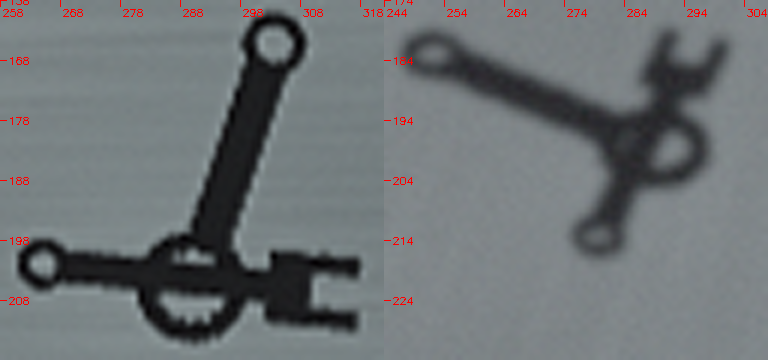

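View pics/pegs.png

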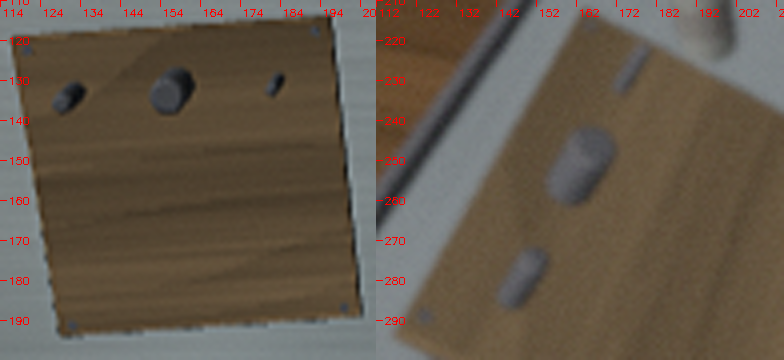

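The top view shows three spanner-shaped things at 800x600 px: dark at (450,320), green at (475,405) and purple at (247,387). I choose the dark one, because the close crop shows it lying across the ring head. The thin peg is the right one in the top view, the fat peg is in the middle and the mid-sized peg is on the left. Next I fit the poses from both views.

```bash
cat > h.py <<'E'
import numpy as np, cv2
from plant import ctrl, imaging
from scipy.optimize import least_squares
from scipy.spatial.transform import Rotation as Ro
C={n:imaging.calibration(n) for n in("top","side")}
def proj(n,X):
    c=C[n]; p=(np.asarray(X)@c["R"].T+c["t"])@c["camera_matrix"].T
    return p[:,:2]/p[:,2:]
def tri(a,b):  # top px, side px -> world point
    f=lambda X: np.r_[proj("top",[X])[0]-a,proj("side",[X])[0]-b]
    r=least_squares(f,[.5,0,.05]); return r.x,r.fun
def fit(obs,x0):  # obs: (cam, body pt mm, px); pose x,y,z,yaw
    def f(p):
        R=Ro.from_euler('z',p[3]).as_matrix()
        return np.concatenate([proj(n,[R@(np.array(b)/1000)+p[:3]])[0]-px for n,b,px in obs])
    r=least_squares(f,x0,loss='soft_l1'); return r.x,f(r.x).reshape(-1,2)
def pose():
    s=ctrl.observe(); return s["tcp_pos"],Ro.from_rotvec(s["tcp_rot"]),s
def Rtool(yaw,tilt=None):
    "tool y at world yaw (deg); z down, optionally along tilt vector"
    z=np.array([0,0,-1.]) if tilt is None else tilt
    y=np.array([np.cos(np.radians(yaw)),np.sin(np.radians(yaw)),0]); y-=z*(y@z); y/=np.linalg.norm(y)
    return Ro.from_matrix(np.c_[np.cross(y,z),y,z])
def cmd(p,R):
    p0,R0,_=pose(); print("delta mm",np.round(R0.inv().apply(p-p0)*1000,1),"rot",np.round((R0.inv()*R).as_rotvec(),4))
E
python3 - <<'E'
from h import *
T=lambda u,v:(258+(u+.5)/6-.5,158+(v+.5)/6-.5)
S=lambda u,v:(244+(u-384+.5)/6-.5,174+(v+.5)/6-.5)
t=lambda u,v:(114+(u+.5)/4-.5,110+(v+.5)/4-.5)
s=lambda u,v:(112+(u-376+.5)/4-.5,210+(v+.5)/4-.5)
b=lambda u,v:((u+.5)/1.5625-.5,(v+.5)/1.5625-.5)
for n,a,c in[("sp eye",T(43,264),S(599,237)),("sp jaw",T(357,294),S(695,40)),("bb eye",T(273,43),S(432,54)),("bb ring",T(191,288),S(658,147)),
  ("thin tip",t(272,92),s(645,47)),("mid tip",t(62,102),s(540,255)),("mid root",t(78,90),s(508,300))]:
    X,r=tri(a,c); print(n,np.round(X*1000,1),np.round(r,2))
sp,r=fit([("top",(85,0,6),T(43,264)),("side",(85,0,6),S(599,237)),("top",(-90,0,6),T(357,294)),("side",(-90,0,6),S(695,40))],[.5,-.1,.008,1.57])
print("spanner",sp,np.round(r,2).tolist())
bb,r=fit([("top",(85,0,8),T(273,43)),("side",(85,0,8),S(432,54)),("top",(-62,0,8),T(191,288)),("side",(-62,0,8),S(658,147))],[.5,-.1,0,-.2])
print("bb",bb,np.round(r,2).tolist())
tip=lambda y:(60-22.5,y,132+39)
o=[("top",(99,125,154.5),t(12,38)),("top",(99,-125,154.5),t(330,18)),("top",(-118,-125,29),t(362,316)),("top",(-118,125,29),t(60,336)),
("side",(99,-125,154.5),b(257,333)),("side",(-118,-125,29),b(386,401)),("side",(-118,125,29),b(348,533)),("side",(99,125,154.5),b(185,459)),
("top",tip(-80),t(272,92)),("top",tip(80),t(62,102)),("side",tip(-80),s(645,47)),("side",tip(80),s(540,255)),("side",(60,80,132),s(508,300)),("side",tip(0),s(600,150)),("top",tip(0),t(167,97))]
rk,r=fit(o,[.7,.2,0,0]); print("rack",rk,np.round(r,2).tolist())
np.savez("fit.npz",sp=sp,bb=bb,rk=rk)
E
```

```text
sp eye [ 486.  -161.4   10.2] [ 0.01  0.08 -0.08 -0.02]
sp jaw [ 466.2 -334.9    9.3] [-0. -0.  0.  0.]
bb eye [ 610.  -294.8    5.2] [ 0.01  0.1  -0.09 -0.02]
bb ring [ 471.1 -243.5    5.1] [ 0.02  0.24 -0.23 -0.05]
thin tip [682.1  91.1 170.5] [-0.04 -0.18  0.14  0.04]
mid tip [674.2 249.7 171.9] [ 0.2   0.76 -0.52 -0.13]
mid root [700.4 251.6 127.3] [-0.06 -0.23  0.16  0.04]
spanner [ 0.47642785 -0.24566927  0.00370646  1.45648198] [[-0.05, 0.08], [-0.11, 0.13], [0.09, 0.0], [0.03, -0.13]]
bb [ 0.52972743 -0.26511471 -0.00272455 -0.35289729] [[-0.08, 0.25], [0.03, 0.04], [0.07, 0.1], [-0.36, -0.14]]
rack [ 0.64206854  0.16882154 -0.00382362  0.046813  ] [[-0.29, 0.15], [0.37, -0.08], [0.17, 0.48], [0.35, 0.47], [-0.98, -1.25], [1.27, -0.4], [0.56, 1.77], [-1.78, -0.82], [0.29, -0.24], [0.41, 0.69], [-0.02, 0.81], [-0.94, 1.44], [1.0, -0.03], [-1.4, -0.47], [0.36, 0.22]]
```

Run:
```python
from h import *
f=np.load("fit.npz"); sp=f["sp"]
g=sp[:2]+.052*np.array([np.cos(sp[3]),np.sin(sp[3])]); print(g,np.degrees(sp[3]))
cmd(np.r_[g,.28],Rtool(np.degrees(sp[3])-90))
```

```text
[ 0.48235926 -0.19400867] 83.45027015870407
delta mm [-519.7 -642.7  124.8] rot [-1.0000e-03  6.0000e-04  1.3372e+00]
```

>>> {"api": "arm_command", "payload": {
  "gripper": [0.6,0.6,0.6,0.6,0.6,0.6,0.6,0.6,0.6,0.6,0.6,0.6,0.6,0.6,0.6,0.6,0.6,0.6,0.6,0.6],
  "delta_pos": [
    [-520,-643,30],
    [-520,-643,30],
    [-520,-643,30],
    [-520,-643,30],
    [-520,-643,30],
    [-520,-643,30],
    [-520,-643,30],
    [-520,-643,30],
    [-520,-643,30],
    [-520,-643,30],
    [-520,-643,30],
    [-520,-643,30],
    [-520,-643,30],
    [-520,-643,125],
    [-520,-643,125],
    [-520,-643,125],
    [-520,-643,125],
    [-520,-643,125],
    [-520,-643,125],
    [-520,-643,125]
  ],
  "rotation": [
    [0,0,1.337],
    [0,0,1.337],
    [0,0,1.337],
    [0,0,1.337],
    [0,0,1.337],
    [0,0,1.337],
    [0,0,1.337],
    [0,0,1.337],
    [0,0,1.337],
    [0,0,1.337],
    [0,0,1.337],
    [0,0,1.337],
    [0,0,1.337],
    [0,0,1.337],
    [0,0,1.337],
    [0,0,1.337],
    [0,0,1.337],
    [0,0,1.337],
    [0,0,1.337],
    [0,0,1.337]
  ]
}}

```text
clock: 2.6
tcp_pos: [0.4828, -0.194, 0.2803]
tcp_rot: [2.344, 2.091, 0.001]
wrist_force: [-0.4, 1.2, 0.6]
finger_gap: 0.0545
gripper_force: 0.0
```

Run:
```python
from h import *
f=np.load("fit.npz"); sp=f["sp"]
g=sp[:2]+.052*np.array([np.cos(sp[3]),np.sin(sp[3])])
cmd(np.r_[g,.1985],Rtool(np.degrees(sp[3])-90)); s=pose()[2]; print(s["clock"],s["tcp_pos"],s["qpos"],s["joint_velocities"].round(3),s["finger_gap"])
im=imaging.grab_frame("side"); np.save("side1.npy",im); im2=imaging.grab_frame("top")
a=cv2.resize(im[150:240,220:320,::-1],(400,360),interpolation=3); b=cv2.resize(im2[130:220,240:340,::-1],(400,360),interpolation=3)
cv2.imwrite("pics/hover.png",np.hstack([b,a]))
```

```text
delta mm [ 0.  -0.5 81.8] rot [0.0009 0.0004 0.0005]
2.6 [ 0.48280899 -0.19403706  0.28029293] [-4.96927835e-01  5.13669708e-01  1.74088572e+00 -2.78496203e-06
  8.86088425e-01 -3.83135118e-01] [-0.001  0.006  0.003  0.001 -0.002  0.001] 0.05449711314954212
```

View pics/hover.png

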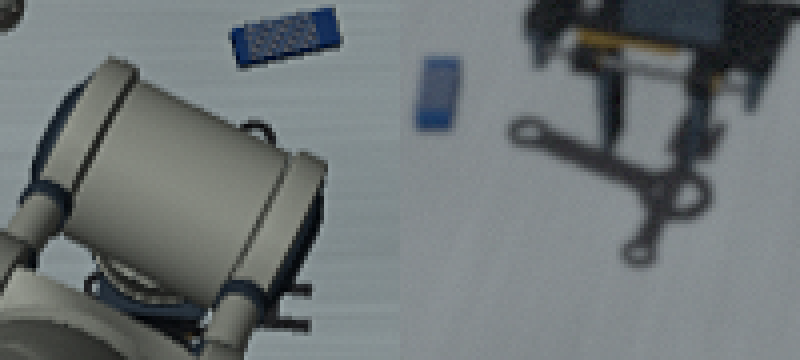

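Over the spanner, with the fingers straddling the handle between ring and eye. I now descend and grip.

>>> {"api": "arm_command", "payload": {
  "gripper": [0.6,0.6,0.6,0.6,0.6,0,0,0,0,0,0,0],
  "delta_pos": [
    [0,0,50],
    [0,0,72],
    [0,0,80],
    [0,0,82],
    [0,0,82],
    [0,0,82],
    [0,0,82],
    [0,0,82],
    [0,0,82],
    [0,0,82],
    [0,0,82],
    [0,0,82]
  ],
  "rotation": [
    [0,0,0],
    [0,0,0],
    [0,0,0],
    [0,0,0],
    [0,0,0],
    [0,0,0],
    [0,0,0],
    [0,0,0],
    [0,0,0],
    [0,0,0],
    [0,0,0],
    [0,0,0]
  ]
}}

```text
clock: 4.2
tcp_pos: [0.4827, -0.1942, 0.1977]
tcp_rot: [2.344, 2.091, -0.0]
wrist_force: [0.6, -0.2, 2.6]
finger_gap: 0.0175
gripper_force: 30.0
```

```bash
cat >> h.py <<'E'
def rackT(rk):
    R=Ro.from_euler('z',rk[3]); return lambda b: R.apply(np.array(b)/1000)+np.r_[rk[:2],0]
def hang(rk,side,eye,off,extra=(0,0,0)):
    "TCP pose putting the eye (tool-frame mm) off mm from the root along peg axis of peg y=side"
    ps=rk[3]; d=Ro.from_euler('z',ps).apply([.5,0,-np.sqrt(.75)]); R=Rtool(np.degrees(ps)+(-90 if side<0 else 90),d)
    e=rackT(rk)((60,side,132))-d*off/1000
    return e-R.apply(np.array(eye)/1000)+np.array(extra),R,e
E
python3 - <<'E'
from h import *
rk=np.load("fit.npz")["rk"]
p,R,e=hang(rk,-80,(33,0,186.7),75); print(e,p); cmd(p,R)
E
```

```text
[0.66828756 0.08996209 0.19695191] [0.5464923  0.08425632 0.34213885]
delta mm [ 283.8   31.7 -144.4] rot [-0.3685  0.4331  1.3754]
```

>>> {"api": "arm_command", "payload": {
  "gripper": [0,0,0,0,0,0,0,0,0,0,0,0,0,0,0,0,0,0,0,0],
  "delta_pos": [
    [0,0,-30],
    [0,0,-80],
    [0,0,-130],
    [0,0,-180],
    [0,0,-200],
    [30,0,-200],
    [70,5,-200],
    [110,10,-200],
    [150,20,-200],
    [190,25,-200],
    [230,30,-200],
    [260,32,-200],
    [284,32,-200],
    [284,32,-200],
    [284,32,-190],
    [284,32,-160],
    [284,32,-144],
    [284,32,-144],
    [284,32,-144],
    [284,32,-144]
  ],
  "rotation": [
    [0,0,0],
    [0,0,0],
    [0,0,0],
    [0,0,0],
    [0,0,0],
    [-0.037,0.043,0.138],
    [-0.074,0.087,0.275],
    [-0.11,0.13,0.413],
    [-0.147,0.173,0.55],
    [-0.184,0.217,0.688],
    [-0.221,0.26,0.825],
    [-0.258,0.303,0.963],
    [-0.295,0.347,1.1],
    [-0.332,0.39,1.238],
    [-0.3685,0.4331,1.3754],
    [-0.3685,0.4331,1.3754],
    [-0.3685,0.4331,1.3754],
    [-0.3685,0.4331,1.3754],
    [-0.3685,0.4331,1.3754],
    [-0.3685,0.4331,1.3754]
  ]
}}

```text
clock: 6.7
tcp_pos: [0.547, 0.0843, 0.3425]
tcp_rot: [-3.022, -0.071, -0.812]
wrist_force: [0.3, 0.3, -1.6]
finger_gap: 0.0176
gripper_force: 30.0
```

```bash
cat >> h.py <<'E'
def tile(im,x,y,w,h,s):
    t=cv2.resize(im[y:y+h,x:x+w,::-1],(w*s,h*s),interpolation=cv2.INTER_CUBIC)
    for i in range(0,w,10): cv2.line(t,(i*s,0),(i*s,6),(0,0,255),1); cv2.putText(t,str(x+i),(i*s+2,16),0,.35,(0,0,255),1)
    for j in range(0,h,10): cv2.line(t,(0,j*s),(6,j*s),(0,0,255),1); cv2.putText(t,str(y+j),(8,j*s+4),0,.35,(0,0,255),1)
    return t
E
python3 - <<'E'
from h import *
rk=np.load("fit.npz")["rk"]
p,R,e=hang(rk,-80,(33,0,186.7),75); cmd(p,R); s=pose()[2]; print(s["clock"],s["qpos"].round(2),s["finger_gap"],s["wrist_force"])
t=imaging.grab_frame("top"); a=imaging.grab_frame("side"); np.save("t2.npy",t);np.save("s2.npy",a)
print(proj("top",[e]),proj("side",[e]))
cv2.imwrite("pics/pre.png",np.hstack([tile(t,150,90,60,75,6)[:, :360],tile(a,145,190,70,75,6)]))
E
```

```text
delta mm [-0.7  0.1  0.1] rot [ 0.     -0.0013 -0.0001]
6.7 [0.04 0.4  1.81 0.   0.41 1.57] 0.017641959879921877 [ 0.30813486  0.31359422 -1.59689175]
[[180.44238186 134.28773555]] [[182.91904908 213.87368555]]
```

View pics/pre.png

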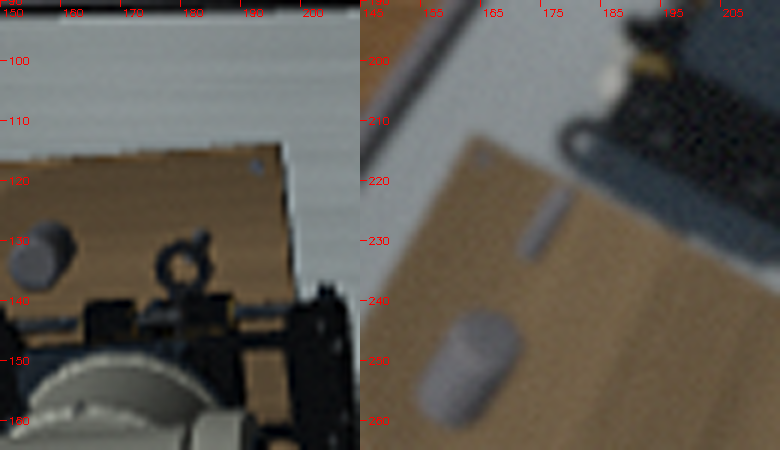

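Top view: the eye centre sits at (180.4,133.8) px against a predicted (180.4,134.3). Side view: the eye's outer edge fits a centre of about (184,213), which lies on the extrapolated peg axis. I push on gently and watch the force.

>>> {"api": "arm_command", "payload": {
  "gripper": [0,0,0,0,0,0],
  "delta_pos": [
    [0,0,12],
    [0,0,22],
    [0,0,28],
    [0,0,34],
    [0,0,40],
    [0,0,40]
  ],
  "rotation": [
    [0,0,0],
    [0,0,0],
    [0,0,0],
    [0,0,0],
    [0,0,0],
    [0,0,0]
  ]
}}

```text
clock: 7.55
tcp_pos: [0.5669, 0.0853, 0.3067]
tcp_rot: [-3.022, -0.071, -0.809]
wrist_force: [0.6, 0.3, -0.8]
finger_gap: 0.0178
gripper_force: 30.0
```

Run:
```python
from h import *
p,R,s=pose(); print(s["clock"],p,"F tool",R.inv().apply(s["wrist_force"]),s["moment"],s["finger_gap"])
t=imaging.grab_frame("top"); a=imaging.grab_frame("side"); np.save("t3.npy",t);np.save("s3.npy",a)
cv2.imwrite("pics/ins.png",np.hstack([tile(t,160,110,40,50,10),tile(a,155,195,40,50,10)]))
```

```text
7.55 [0.56690262 0.08530605 0.3066653 ] F tool [ 0.0820482  -0.22452969  1.00077166] [-0.04648671  0.52597851  0.05418962] 0.017786778959755747
```

View pics/ins.png

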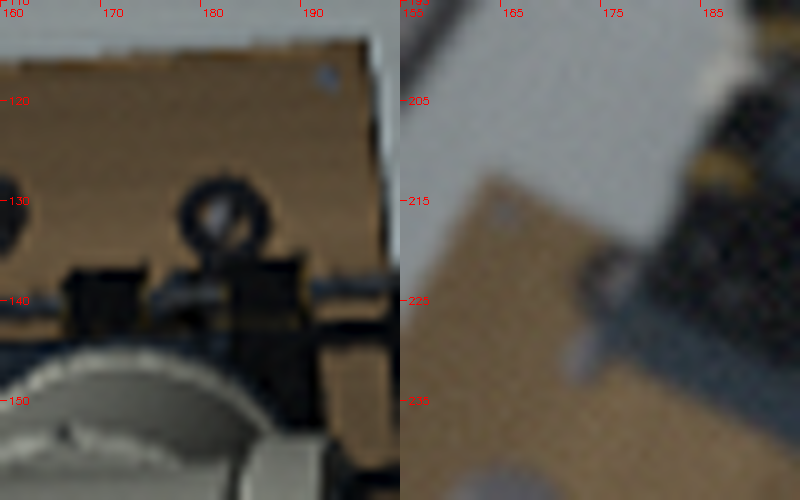

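No contact force. In the top view the light peg tip shows inside the eye at about (181.5,131.5), and in the side view the peg comes out below the eye, so it is threaded. I push down to the board.

>>> {"api": "arm_command", "payload": {
  "gripper": [0,0,0,0,0,0,0],
  "delta_pos": [
    [0,0,10],
    [0,0,18],
    [0,0,24],
    [0,0,27],
    [0,0,29],
    [0,0,30],
    [0,0,30]
  ],
  "rotation": [
    [0,0,0],
    [0,0,0],
    [0,0,0],
    [0,0,0],
    [0,0,0],
    [0,0,0],
    [0,0,0]
  ]
}}

```text
clock: 8.52
tcp_pos: [0.5818, 0.086, 0.2813]
tcp_rot: [-3.022, -0.071, -0.81]
wrist_force: [0.4, -0.7, -0.8]
finger_gap: 0.0177
gripper_force: 30.0
```

Run:
```python
from h import *
rk=np.load("fit.npz")["rk"]
p,R,s=pose(); print(s["clock"],p,"F tool",R.inv().apply(s["wrist_force"]),s["moment"],s["finger_gap"])
cmd(*hang(rk,-80,(33,0,186.7),4)[:2])
```

```text
8.525 [0.58176559 0.08599875 0.28125188] F tool [-0.07929027  0.69539639  0.8612033 ] [ 0.00321066  0.50280787 -0.02203142] 0.017700593698735043
delta mm [-0.1  0.1  0.6] rot [ 0.     -0.0002  0.    ]
```

>>> {"api": "arm_command", "payload": {
  "gripper": [0,0,0,0],
  "delta_pos": [
    [0,0,1],
    [0,0,1.5],
    [0,0,2],
    [0,0,2]
  ],
  "rotation": [
    [0,0,0],
    [0,0,0],
    [0,0,0],
    [0,0,0]
  ]
}}

```text
clock: 9.02
tcp_pos: [0.5818, 0.086, 0.281]
tcp_rot: [-3.022, -0.071, -0.811]
wrist_force: [-28.6, -4.1, 37.6]
finger_gap: 0.0177
gripper_force: 53.8
```

>>> {"api": "arm_command", "payload": {
  "gripper": [0,0,0.5,0.5,0.5,0.5,0.5,0.5,0.5,0.5,0.5],
  "delta_pos": [
    [0,0,-2],
    [0,0,-2],
    [0,0,-2],
    [0,0,-2],
    [0,0,-2],
    [0,0,-10],
    [0,0,-30],
    [0,0,-60],
    [0,0,-100],
    [0,0,-100],
    [0,0,-100]
  ],
  "rotation": [
    [0,0,0],
    [0,0,0],
    [0,0,0],
    [0,0,0],
    [0,0,0],
    [0,0,0],
    [0,0,0],
    [0,0,0],
    [0,0,0],
    [0,0,0],
    [0,0,0]
  ]
}}

```text
clock: 10.4
tcp_pos: [0.5329, 0.0837, 0.3659]
tcp_rot: [-3.022, -0.071, -0.81]
wrist_force: [0.4, -0.6, -0.1]
finger_gap: 0.0456
gripper_force: 0.0
```

Run:
```python
from h import *
p,R,s=pose(); print(s["clock"],p,s["finger_gap"],s["wrist_force"])
t=imaging.grab_frame("top"); a=imaging.grab_frame("side"); np.save("t4.npy",t);np.save("s4.npy",a)
cv2.imwrite("pics/hung.png",np.vstack([np.hstack([tile(t,114,110,98,75,4),tile(a,112,210,102,75,4)]),np.hstack([tile(t,240,145,98,75,4),tile(a,220,160,102,75,4)])]))
```

```text
10.4 [0.53291325 0.08367678 0.36591072] 0.04560155880818157 [ 0.36436534 -0.61811969 -0.09547779]
```

View pics/hung.png

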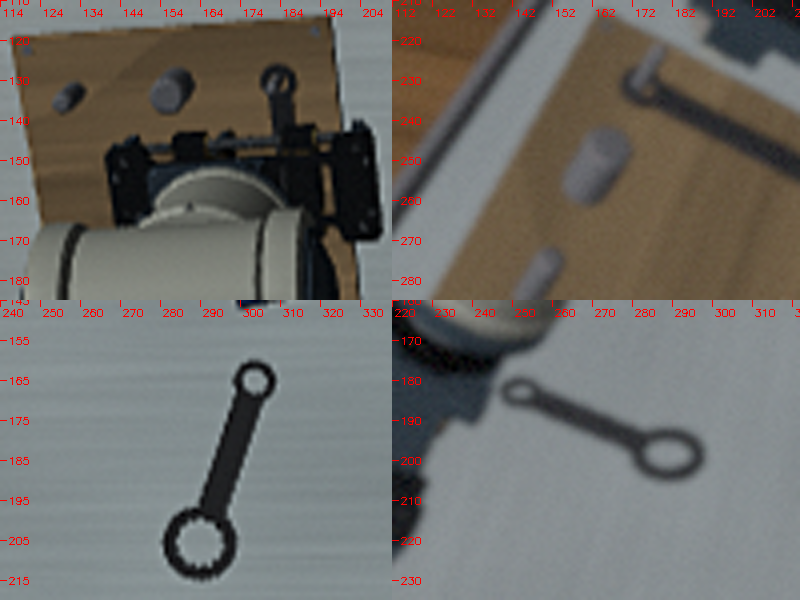

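The spanner lies flat on the thin peg with its handle down the slope. The bb tool did not move: eye at top px (303.4,164.9), ring at (289.6,205.4).

Run:
```python
from h import *
bb,r=fit([("top",(85,0,8),(303.3,164.8)),("side",(85,0,8),(251.6,182.5)),("top",(-62,0,8),(289.5,205.5)),("side",(-62,0,8),(288.6,198.1))],[.5,-.1,0,-.2])
print(bb,np.degrees(bb[3]),r.round(2).tolist())
d=np.load("fit.npz"); np.savez("fit.npz",sp=d["sp"],rk=d["rk"],bb=bb)
g=bb[:2]+.030*np.array([np.cos(bb[3]),np.sin(bb[3])]); print(g)
p0,R0,_=pose(); R=Rtool(np.degrees(bb[3])-90)
cmd(p0+[-.03,0,.06],R0); cmd(np.r_[(p0[:2]+g)/2,.40],R); cmd(np.r_[g,.28],R)
```

```text
[ 0.53046143 -0.26563517 -0.00336683 -0.36081366] -20.673099929301 [[0.01, 0.09], [-0.03, 0.04], [-0.02, -0.06], [0.01, -0.05]]
[ 0.55852972 -0.27622624]
delta mm [  4.   -1.4 -66.9] rot [0. 0. 0.]
delta mm [ 21.2 180.3 -28. ] rot [-0.1064 -0.5151  0.3981]
delta mm [-34.9 360.7  78.1] rot [-0.1064 -0.5151  0.3981]
```

>>> {"api": "arm_command", "payload": {
  "gripper": [0.5,0.5,0.5,0.5,0.5,0.5,0.5,0.5,0.5,0.5,0.5,0.5,0.5,0.5],
  "delta_pos": [
    [4,0,-40],
    [4,0,-67],
    [21,60,-50],
    [21,120,-35],
    [21,180,-28],
    [-5,240,0],
    [-30,300,30],
    [-35,361,60],
    [-35,361,78],
    [-35,361,78],
    [-35,361,78],
    [-35,361,78],
    [-35,361,78],
    [-35,361,78]
  ],
  "rotation": [
    [0,0,0],
    [0,0,0],
    [-0.02,-0.1,0.08],
    [-0.043,-0.206,0.16],
    [-0.064,-0.31,0.24],
    [-0.085,-0.412,0.318],
    [-0.106,-0.515,0.398],
    [-0.1064,-0.5151,0.3981],
    [-0.1064,-0.5151,0.3981],
    [-0.1064,-0.5151,0.3981],
    [-0.1064,-0.5151,0.3981],
    [-0.1064,-0.5151,0.3981],
    [-0.1064,-0.5151,0.3981],
    [-0.1064,-0.5151,0.3981]
  ]
}}

```text
clock: 12.25
tcp_pos: [0.5584, -0.2762, 0.2814]
tcp_rot: [-3.091, 0.563, -0.003]
wrist_force: [-0.2, -0.2, -0.4]
finger_gap: 0.0458
gripper_force: 0.0
```

Run:
```python
from h import *
bb=np.load("fit.npz")["bb"]; g=bb[:2]+.030*np.array([np.cos(bb[3]),np.sin(bb[3])])
cmd(np.r_[g,.193],Rtool(np.degrees(bb[3])-90)); print(pose()[0],pose()[2]["qpos"].round(2))
```

```text
delta mm [-0.1  0.  88.4] rot [-0.0003 -0.0017  0.0006]
[ 0.55844019 -0.27617428  0.28142503] [-0.56  0.62  1.48  0.    1.03  1.38]
```

>>> {"api": "arm_command", "payload": {
  "gripper": [0.5,0.5,0.5,0.5,0.5,0,0,0,0,0,0],
  "delta_pos": [
    [0,0,50],
    [0,0,75],
    [0,0,84],
    [0,0,87],
    [0,0,87],
    [0,0,87],
    [0,0,87],
    [0,0,87],
    [0,0,87],
    [0,0,87],
    [0,0,87]
  ],
  "rotation": [
    [0,0,0],
    [0,0,0],
    [0,0,0],
    [0,0,0],
    [0,0,0],
    [0,0,0],
    [0,0,0],
    [0,0,0],
    [0,0,0],
    [0,0,0],
    [0,0,0]
  ]
}}

```text
clock: 13.62
tcp_pos: [0.5586, -0.2766, 0.1943]
tcp_rot: [3.091, -0.563, 0.003]
wrist_force: [-0.9, -0.2, 6.2]
finger_gap: 0.0232
gripper_force: 30.0
```

Run:
```python
from h import *
rk=np.load("fit.npz")["rk"]; p0,R0,s=pose(); print(p0,s["finger_gap"])
ps=rk[3]; d=Ro.from_euler('z',ps).apply([.5,0,-np.sqrt(.75)]); R=Rtool(np.degrees(ps)-90,d)
zt=(p0[2]-.004)*1000
for off in(140,75):
    e=rackT(rk)((60,80,132))-d*off/1000; p=e-R.apply(np.array([55,0,zt])/1000); print(off,e,p); cmd(p,R)
```

```text
[ 0.55862316 -0.27657907  0.19434802] 0.023236717657225195
140 [0.62833582 0.24826594 0.25324356] [0.48568686 0.24158323 0.39058978]
delta mm [-250.7 -459.2 -196.5] rot [ 0.1067  0.5146 -0.398 ]
75 [0.66080022 0.24978681 0.19695191] [0.51815126 0.2431041  0.33429813]
delta mm [-221.  -472.  -140.2] rot [ 0.1067  0.5146 -0.398 ]
```

>>> {"api": "arm_command", "payload": {
  "gripper": [0,0,0,0,0,0,0,0,0,0,0,0,0,0,0,0,0,0,0,0],
  "delta_pos": [
    [0,0,-30],
    [0,0,-80],
    [0,0,-130],
    [0,0,-180],
    [0,0,-230],
    [-25,-46,-240],
    [-50,-92,-240],
    [-75,-138,-240],
    [-100,-184,-240],
    [-125,-230,-240],
    [-150,-276,-240],
    [-175,-322,-240],
    [-200,-368,-240],
    [-225,-414,-240],
    [-250,-459,-240],
    [-251,-459,-197],
    [-235,-466,-170],
    [-221,-472,-140],
    [-221,-472,-140],
    [-221,-472,-140]
  ],
  "rotation": [
    [0,0,0],
    [0,0,0],
    [0,0,0],
    [0,0,0],
    [0,0,0],
    [0.011,0.051,-0.04],
    [0.021,0.103,-0.08],
    [0.032,0.154,-0.119],
    [0.043,0.206,-0.159],
    [0.053,0.257,-0.199],
    [0.064,0.309,-0.239],
    [0.075,0.36,-0.279],
    [0.085,0.412,-0.318],
    [0.096,0.463,-0.358],
    [0.1067,0.5146,-0.398],
    [0.1067,0.5146,-0.398],
    [0.1067,0.5146,-0.398],
    [0.1067,0.5146,-0.398],
    [0.1067,0.5146,-0.398],
    [0.1067,0.5146,-0.398]
  ]
}}

```text
clock: 16.12
tcp_pos: [0.5178, 0.2431, 0.3346]
tcp_rot: [-3.022, -0.07, -0.809]
wrist_force: [-0.7, -0.7, -4.2]
finger_gap: 0.0233
gripper_force: 30.0
```

```bash
cat >> h.py <<'E'
def bbcmd(off,zt=190.3):
    rk=np.load("fit.npz")["rk"]; ps=rk[3]; d=Ro.from_euler('z',ps).apply([.5,0,-np.sqrt(.75)]); R=Rtool(np.degrees(ps)-90,d)
    e=rackT(rk)((60,80,132))-d*off/1000; cmd(e-R.apply(np.array([55,0,zt])/1000),R); return e
E
python3 - <<'E'
from h import *
e=bbcmd(75); s=pose()[2]; print(s["clock"],s["finger_gap"],s["qpos"].round(2)); print(proj("top",[e]),proj("side",[e]))
t=imaging.grab_frame("top"); a=imaging.grab_frame("side"); np.save("t5.npy",t);np.save("s5.npy",a)
cv2.imwrite("pics/pre2.png",np.hstack([tile(t,100,105,65,75,6),tile(a,125,220,65,75,6)]))
E
```

```text
delta mm [ 0.1 -0.   0.5] rot [-0.0002  0.0004 -0.0004]
16.125 0.023341782709791124 [ 0.38  0.44  1.76 -0.37  0.47  2.2 ]
[[126.71946259 137.80876912]] [[155.6167128  266.70353477]]
```

View pics/pre2.png

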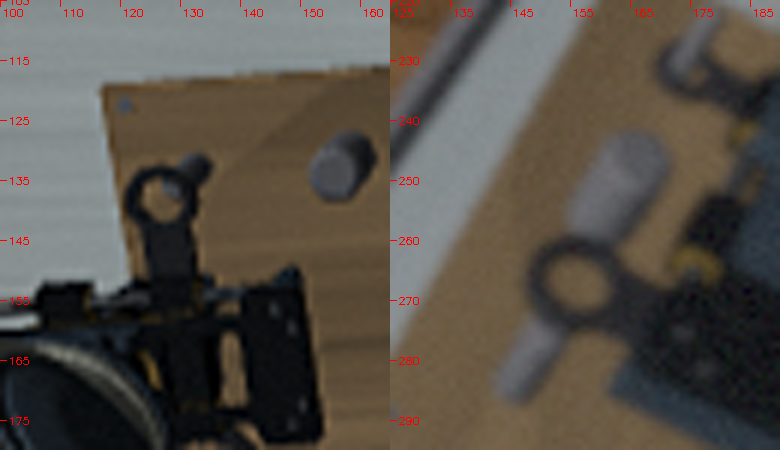

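Top: eye at (126.6,137.3) against a predicted (126.7,137.8). Side: (156.0,266.6) against (155.6,266.7), and it lies on the extended peg axis. I insert.

>>> {"api": "arm_command", "payload": {
  "gripper": [0,0,0,0,0,0],
  "delta_pos": [
    [0,0,12],
    [0,0,22],
    [0,0,28],
    [0,0,34],
    [0,0,40],
    [0,0,40]
  ],
  "rotation": [
    [0,0,0],
    [0,0,0],
    [0,0,0],
    [0,0,0],
    [0,0,0],
    [0,0,0]
  ]
}}

```text
clock: 16.98
tcp_pos: [0.5382, 0.2441, 0.2988]
tcp_rot: [-3.022, -0.071, -0.808]
wrist_force: [-0.5, -0.5, -3.2]
finger_gap: 0.0231
gripper_force: 30.0
```

Run:
```python
from h import *
bbcmd(35); p,R,s=pose(); print("F tool",R.inv().apply(s["wrist_force"]),s["moment"]);
```

```text
delta mm [ 0.4  0.  -0.7] rot [-0.0001  0.001  -0.0002]
F tool [-1.99826673  0.44657903  2.50006546] [-0.07964046  0.58289447  0.03332013]
```

>>> {"api": "arm_command", "payload": {
  "gripper": [0,0,0,0,0,0,0],
  "delta_pos": [
    [0,0,10],
    [0,0,18],
    [0,0,24],
    [0,0,27],
    [0,0,28],
    [0,0,29],
    [0,0,29]
  ],
  "rotation": [
    [0,0,0],
    [0,0,0],
    [0,0,0],
    [0,0,0],
    [0,0,0],
    [0,0,0],
    [0,0,0]
  ]
}}

```text
clock: 17.85
tcp_pos: [0.5525, 0.2448, 0.2742]
tcp_rot: [-3.022, -0.071, -0.809]
wrist_force: [-0.0, 0.4, -2.1]
finger_gap: 0.0236
gripper_force: 30.0
```

>>> {"api": "arm_command", "payload": {
  "gripper": [0,0,0],
  "delta_pos": [
    [0,0,0.5],
    [0,0,0.5],
    [0,0,0.5]
  ],
  "rotation": [
    [0,0,0],
    [0,0,0],
    [0,0,0]
  ]
}}

```text
clock: 18.23
tcp_pos: [0.5528, 0.2448, 0.2737]
tcp_rot: [-3.022, -0.071, -0.809]
wrist_force: [0.5, -0.4, -1.8]
finger_gap: 0.0237
gripper_force: 30.0
```

>>> {"api": "arm_command", "payload": {
  "gripper": [0,0,0],
  "delta_pos": [
    [0,0,0.5],
    [0,0,0.8],
    [0,0,0.8]
  ],
  "rotation": [
    [0,0,0],
    [0,0,0],
    [0,0,0]
  ]
}}

```text
clock: 18.6
tcp_pos: [0.5532, 0.2448, 0.273]
tcp_rot: [-3.022, -0.071, -0.809]
wrist_force: [-1.2, -0.4, -3.6]
finger_gap: 0.0237
gripper_force: 30.0
```

>>> {"api": "arm_command", "payload": {
  "gripper": [0,0,0],
  "delta_pos": [
    [0,0,0.5],
    [0,0,0.7],
    [0,0,0.7]
  ],
  "rotation": [
    [0,0,0],
    [0,0,0],
    [0,0,0]
  ]
}}

```text
clock: 18.98
tcp_pos: [0.5533, 0.2448, 0.2728]
tcp_rot: [-3.022, -0.071, -0.809]
wrist_force: [-6.8, -0.8, 6.4]
finger_gap: 0.0236
gripper_force: 30.0
```

Light contact, about 10 N. I release and retreat.

>>> {"api": "arm_command", "payload": {
  "gripper": [0.5,0.5,0.5,0.5,0.5,0.5,0.5,0.5,0.5,0.5,0.5,0.5],
  "delta_pos": [
    [0,0,0],
    [0,0,-0.5],
    [0,0,-0.5],
    [0,0,-0.5],
    [0,0,-5],
    [0,0,-20],
    [0,0,-50],
    [-40,0,-100],
    [-80,0,-150],
    [-120,0,-180],
    [-120,0,-180],
    [-120,0,-180]
  ],
  "rotation": [
    [0,0,0],
    [0,0,0],
    [0,0,0],
    [0,0,0],
    [0,0,0],
    [0,0,0],
    [0,0,0],
    [0,0,0],
    [0,0,0],
    [0,0,0],
    [0,0,0],
    [0,0,0]
  ]
}}

```text
clock: 20.48
tcp_pos: [0.36, 0.2359, 0.3692]
tcp_rot: [-3.02, -0.071, -0.811]
wrist_force: [-0.2, 0.0, 1.4]
finger_gap: 0.0457
gripper_force: 0.0
```

Run:
```python
from h import *
p,R,s=pose(); print(s["clock"],p,s["finger_gap"],s["wrist_force"])
t=imaging.grab_frame("top"); a=imaging.grab_frame("side")
cv2.imwrite("pics/end.png",np.hstack([tile(t,110,105,98,140,4),tile(a,110,205,100,140,4)]))
```

```text
20.475 [0.35997985 0.23591384 0.36919021] 0.04565839025475207 [-0.15016484  0.02908368  1.39818097]
```

View pics/end.png

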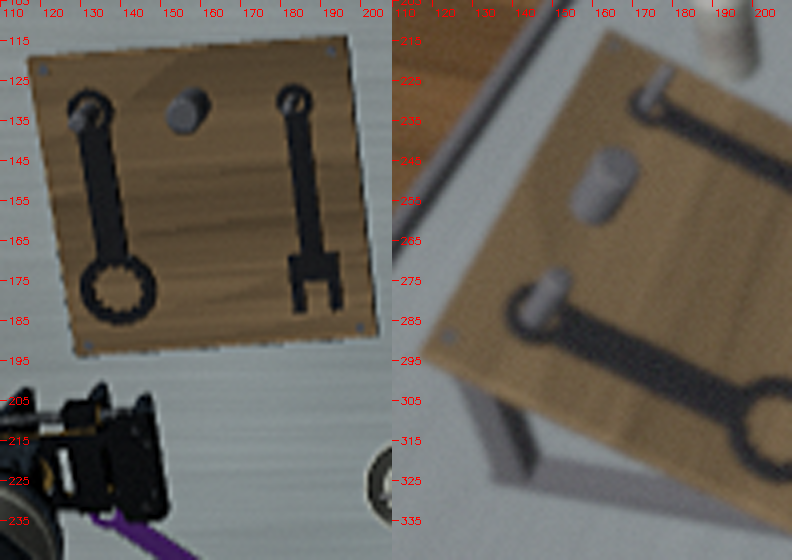

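Both tools hang flat on their pegs with handles straight down the slope: the bb tool at (130,132) px and the spanner at (181,130) px. The fat peg is empty and the gripper is clear.

```bash
python3 -c "
from plant import ctrl
print(ctrl.close_job())"
```

```text
the job is handed in; nothing more can be done
None
```

Job handed in at about 20.5 s: the spanner hangs on the thin peg and the bottom bracket tool on the middle-sized peg, both flat and straight down the slope, with the fat peg empty; one doubt is that pressing the spanner home briefly read about 47 N at the wrist, through the fingers and spanner rather than the gripper's body, so I don't know whether it counts against the 40 N limit.

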